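# Lock the control box cover with its quarter-turn cam stud

### The arm

A 6-joint arm with a two-finger parallel gripper is mounted at the origin on the work surface. World frame = base frame: x ahead of the robot, y to its left, z up, the work surface at z = 0. Lengths are in m, angles in rad, forces in N, time in s.
With the tool pointing down it reaches from about 0.3 to 0.775 m from the base axis. Payload 14.6 kg.
Tool frame: the origin (TCP) lies midway between the tips of the shut fingers; the grasp point (between the pads) lies 19 mm behind it; z points along the fingers, y is the direction in which the jaws open and shut (so a half turn about z gives the same grasp; the last joint's range is limited). The gripper opens to 94 mm and grips with 3 to 60 N. Pads are 16 mm wide; open, the fingers measure 119 mm over their backs; the gripper's body (75 mm by 177 mm) begins 78 mm behind the grasp point.
Start: joints at [1.277, 0.3, 1.521, -0, 1.321, -0.067], TCP at [0.124, 0.536, 0.205] pointing down, gripper open.
Joint ranges: [-3.03, 3.03], [-0.79, 2.21], [0.23, 2.52], [-1.04, 4.18], [0, 3.07], [-2.55, 2.55]. Speed limits (rad/s): [2.22, 2.22, 2.57, 3.14, 3.14, 3.14].

### API

Orientations are given as [roll, pitch, yaw] about the fixed x, y, z axes, in that order (R = Rz(yaw) Ry(pitch) Rx(roll)).
In Python, from station import readout, imaging, job gives the robot as it stands.
- The arm moves only by the tool arm_command, never from a script. Its argument "increments" is a list of rows, each an object with "gripper": the opening, from 0 (shut) to 1 (fully open); "slide": the shift along the world's x, y, z in m, a list of three; "yaw": the turn about the world's z in rad. A call has 1 to 8 rows; each row is the pose to reach, as a shift and turn from the pose commanded when the call began; what a row does not reach only later rows make up. A row lasts 1/8 s, in which the tool goes at most 62.5 mm and 10.7 degrees, less where a joint would pass 70% of its speed; a pose out of reach is approached as far as the arm can. A call with a gripper value outside its range is refused whole. The fingers move at their own pace and stop on an object; "grip_force" is the grip in N (left out, the last holds). Time passes only in rows, so rows that repeat a pose let the fingers close. It gives the time, the measured TCP pose, the force and the opening at its end, in the units of the state.
- readout.get_obs(): the state, without advancing time (a new reading comes with each control period).
- imaging.camera(name): name is "scene" or "top"; returns a dict with "color" (480x640x3 uint8, red, green, blue), "mtx" (3x3 intrinsics, pixels), "rvec" (rotation vector, rad) and "tvec" (3), from world to camera coordinates, as OpenCV has them. Camera axes: x right, y down, z forward; pixel columns grow to the right and rows downward; lengths in m; the calibration is good to about 2 mm. A picture is of the moment at which its call begins. There is no depth.
- job.hand_in(): hands the job in, once; it reports no verdict.
The state is a dict: "time_s": time; "qpos": joint angles; "joint_vel": joint speeds; "tau": joint torques, N m; "ee_pos": TCP position; "eef_rot": TCP orientation; "force": force on the tool from outside, world axes, zero at the start; "moment": the same for the moment, N m; "grip_width": finger opening in m.
Only numpy, scipy, OpenCV 4.12 (cv2) and the standard library are available. Lean on these libraries where they do the work, as an engineer would, in place of code of your own. Each camera call takes 0.05 s, during which the arm holds its last target. There are 200 camera calls.

### The job

Swing the open cover of the blue control box fully shut and lock it with its orange wing stud: press it lightly and turn it slowly anticlockwise until you feel its pin drop into the slot, push it in until it bottoms, keep it pressed and turn it clockwise all the way to its stop, then let go so that it stays sunk in and locked. Press gently, never hard enough to strain the catch, and leave the mug, the bottle and the spanner where they stand.

Things in the scene. Friction and masses are not known exactly. Their poses are not given: they have to be found in the camera images.
- housing: Fixed blue sheet-steel control box on the table, 200 (x) x 240 (y) x 100 (z) mm, open on top under its cover. Origin at the centre of its underside; z up; the hinge of the cover runs along its +x top edge (the side away from the robot), the stud is near its -x top edge.
- cover (a joint): Hinge angle (rad) of the cover: 0 = shut flat, grows as it opens upward (to 1.3). Stiff hinge: the cover stays where it is left; 1 to 8 N pushed down near its free edge closes it. Hinge line: parallel to the box's y axis, 105 mm along +x from the box's origin, 100 mm above the table.
- cover_edge (a point): Middle of the cover's free edge, on its outer face (up when shut, then 106 mm above the table). Blue plate 210 mm from hinge to free edge, 250 mm wide along the hinge, 6 mm thick. It carries the stud 30 mm in from this edge, mid-width; beside the stud it is bare to push on. Axes as the box's when shut.
- stud_head (a point): Centre of the stud's orange wing (36 mm long, 10 thick, 28 tall), on its axis. It stands on a steel flange 40 mm across that turns and sinks with it: hold the wing's sides, fingertips resting on the flange. This point is 14 mm above the flange's top; stud out and cover shut, 148 mm above the table. Own x axis along the wing; z along the stud, outward.
- stud_push (a joint): How far the stud is pushed in (m): 0 = out. Spring: 3 N + 0.3 N per mm. Out of line its pin lands on two lips at 1.5 to 13 mm (depth unknown); lined up it drops between them and bottoms 8.5 mm deeper, felt as a sudden rise above the spring's force. It turns only within about 1 mm of the bottom. Let go when locked, it springs back 1.5 mm up under the lips and stays.
- stud_turn (a joint): Angle (rad) of the stud, growing clockwise seen from above. 0: wing square to the hinge (along the box's x). The slot lies somewhere from -0.35 to 0.35, unseen with the cover shut; the pin enters within about 0.12 of it. It starts clockwise of the slot. Stops at -0.5 and at 1.571 (wing parallel to the hinge: locked if turned while pushed in). Fully out it turns easily (0.03 N m).
- stud_pin: Steel cross pin at the inner end of the stud, 28 x 5 x 4 mm, along the wing, fixed to it. Origin on the stud's axis at the inner face of the cover when the stud is out; the pin is 14 mm further in.
- catch: Steel catch in the box below the stud: two lips 3 mm thick with a 9 mm slot between them, roughly along the box's x, and a floor below. Origin on the stud's axis in its shut place, at the box's top rim, 75 mm along -x from the box's origin. Depth and exact angle of the slot are unknown. Pressing the pin on it with more than 30 N strains it.
- mug: White mug standing on the table, 82 mm across, 95 mm tall, about 0.2 m to the +y side of the box. Origin at the centre of its underside. Leave alone.
- bottle: Amber glass bottle standing on the table, 60 mm across, 170 mm tall, about 0.2 m to the -y side of the box. Origin at the centre of its underside. Leave alone.
- spanner: Steel spanner 170 mm long lying on the table on the robot's side of the box. Origin at its middle, underside. Leave alone.

How it is judged:
By the outcome, as a careful person would: the job done as asked, in the order asked, and still so for the second after the job is handed in, with the robot touching nothing.
It also fails if it takes over 67 s, if anything falls off the work surface, if the arm or the gripper's body presses on something with over 40 N, if the wrist force passes 120 N, or if a joint passes its speed limit or range.

## Working session

There is one attempt and no reset: what is moved stays moved. The work goes in short steps, Python scripts to look and compute and a tool call to move; the robot and the scene stay as the last step left them, time stands still between calls to the robot, and variables do not carry over. Pictures are saved under pics/ and viewed, about 8 in all and at most 12, crops included, and the job is handed in when it is done.

Besides the shell and the picture viewer there is one more tool, called after "Call:" as name(argument=value, ...), one argument or row to a line, values as JSON. arm_command: Moves the arm, as the interface text tells. Its arguments: {"type":"object","properties":{"increments":{"type":"array","items":{"type":"object","properties":{"gripper":{"type":"number"},"slide":{"type":"array","items":{"type":"number"}},"yaw":{"type":"number"}}}},"grip_force":{"type":"number"}},"required":["increments"]}

```bash
mkdir -p pics
cat > h.py <<'E'
import numpy as np, cv2
from station import readout, imaging, job
def cam(n,f=None):
    c=imaging.camera(n)
    if f: cv2.imwrite('pics/'+f,c['color'][:,:,::-1])
    return c
def ray(c,u,v):
    R=cv2.Rodrigues(np.array(c['rvec'],float))[0]; t=np.array(c['tvec'],float).ravel()
    d=R.T@np.linalg.inv(np.array(c['mtx']))@[u,v,1]; return -R.T@t,d/np.linalg.norm(d)
def plane(c,u,v,z):
    o,d=ray(c,u,v); return o+d*(z-o[2])/d[2]
def two(c1,p1,c2,p2):
    (o1,d1),(o2,d2)=ray(c1,*p1),ray(c2,*p2)
    s=np.linalg.lstsq(np.c_[d1,-d2],o2-o1,rcond=None)[0]
    a,b=o1+s[0]*d1,o2+s[1]*d2; return (a+b)/2,np.linalg.norm(a-b)
E
python3 - <<'E'
from h import *
a=cam('scene','s0.png');b=cam('top','t0.png')
for c in(a,b): print(ray(c,320,240))
print(readout.get_obs())
for c in (a,b):
    h=cv2.cvtColor(c['color'],cv2.COLOR_RGB2HSV)
    m=cv2.inRange(h,(5,150,120),(20,255,255)); n,l,s,ce=cv2.connectedComponentsWithStats(m)
    print([(s[i].tolist(),ce[i].round(1).tolist()) for i in range(1,n) if s[i,4]>30])
E
```

```text
(array([ 0.87112264, -0.47921984,  0.87633789]), array([-0.30145335,  0.53682549, -0.78800017]))
(array([0.48938493, 0.04404422, 0.95805533]), array([ 0.0934128 ,  0.00381901, -0.99562014]))
{'time_s': 0.1, 'qpos': array([ 1.27739827e+00,  3.00381762e-01,  1.52149505e+00, -5.31732829e-06,
        1.32070035e+00, -6.66103095e-02]), 'joint_vel': array([-0.00085907, -0.00107749, -0.00187961,  0.00058387,  0.00223729,
       -0.00133539]), 'tau': array([ 9.89035543e-04, -5.32646155e+01, -3.53284585e+01,  7.08652614e-02,
        2.35047791e-02, -2.40534393e-05]), 'ee_pos': array([0.1236111 , 0.53569772, 0.20497173]), 'eef_rot': array([-3.14060998e+00, -6.03908461e-05,  2.91480619e+00]), 'force': array([ 0.33607177, -0.10929843, -0.00215826]), 'moment': array([ 0.02299042, -0.06702874, -0.0157195 ]), 'grip_width': 0.09385221441267451}
[([262, 201, 20, 27, 316], [271.4, 213.6]), ([507, 206, 27, 19, 319], [519.6, 215.3]), ([276, 234, 6, 7, 32], [278.4, 237.0]), ([204, 342, 25, 39, 308], [216.4, 351.9])]
[([483, 227, 16, 14, 99], [490.4, 232.3]), ([367, 241, 15, 26, 159], [373.9, 251.7])]
```

View pics/s0.png

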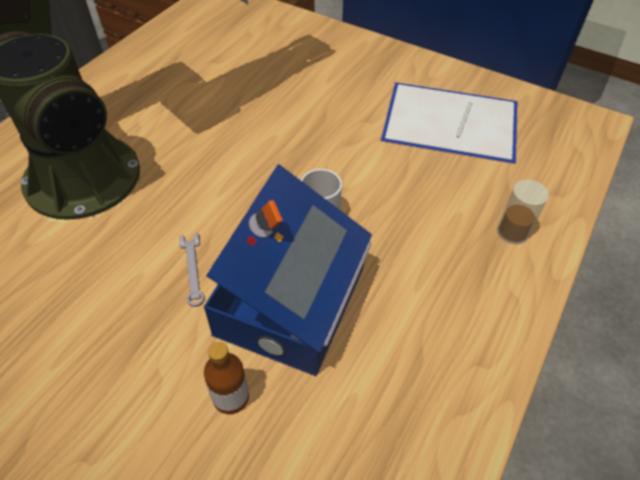

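View pics/t0.png

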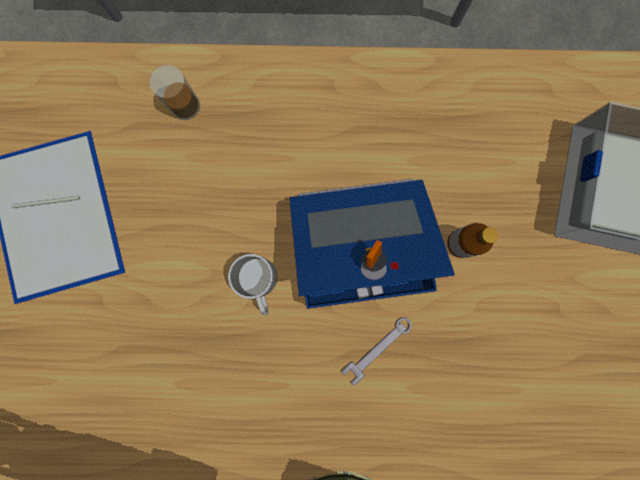

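The scene view shows the cover open, with its free corners near (280,166) and (209,276). The wing is at (271,213) in the scene view and (374,252) in the top view. In the top view the free corners are near (299,295) and (453,275), and the hinge corners near (290,197) and (424,181).

Run:
```python
from h import *
a=cam('scene');b=cam('top')
for n,p,q in[('free+y',(280,166),(299,295)),('free-y',(209,276),(453,275)),('hinge+y',(371,236),(290,197)),('hinge-y',(317,348),(424,181)),('wing',(271.4,212),(374,250))]:
    print(n,*two(a,p,b,q))
print('hinge@.1',plane(b,290,197,.1),plane(b,424,181,.1))
for n,c,r in(('s1.png',a,(150,290,190,390)),('t1.png',b,(160,330,270,510))):
    k=c['color'][r[0]:r[1],r[2]:r[3],::-1]; cv2.imwrite('pics/'+n,cv2.resize(k,None,fx=3.3,fy=3.3,interpolation=cv2.INTER_CUBIC))
for n,p in(('spanner',(404,325)),('spanner2',(350,375)),('bottle0',(457,245)),('mug',(252,275))): print(n,plane(b,*p,0.0))
```

```text
free+y [0.47292501 0.07959698 0.20563078] 0.0029992459658290697
free-y [ 0.50899789 -0.16492378  0.20602068] 0.003495855957167611
hinge+y [0.64823875 0.10395912 0.10176075] 0.0007922149696351678
hinge-y [ 0.68069163 -0.14080167  0.11356029] 0.0008778726826969049
wing [ 0.54056063 -0.037497    0.24191905] 0.005290956293760972
hinge@.1 [0.64889944 0.10430997 0.1       ] [ 0.68339592 -0.1440237   0.1       ]
spanner [ 0.41085534 -0.12393193  0.        ]
spanner2 [ 0.31119683 -0.01658604  0.        ]
bottle0 [ 0.57389331 -0.23255687  0.        ]
mug [0.50548055 0.18455505 0.        ]
```

View pics/t1.png

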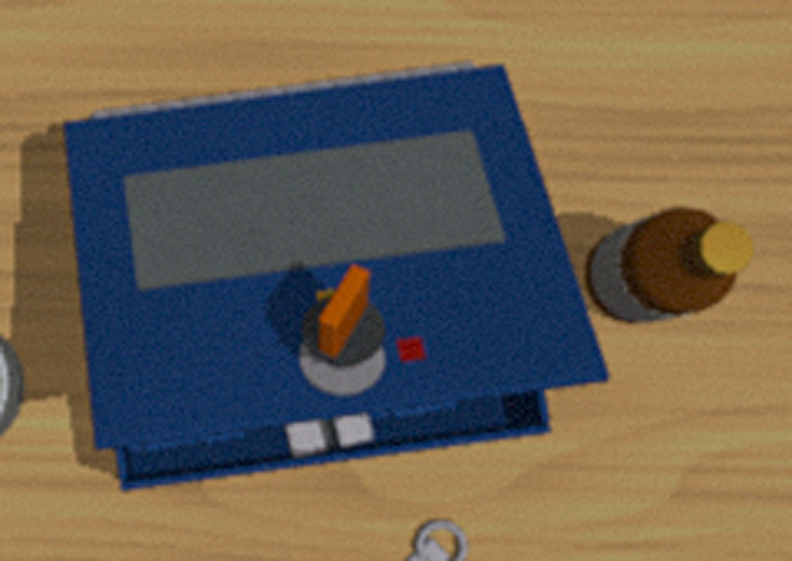

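Call:
arm_command(
  increments=[
    {"slide":[0.03,-0.045,0.01],"yaw":0.05,"gripper":0},
    {"slide":[0.06,-0.09,0.03],"yaw":0.1,"gripper":0},
    {"slide":[0.095,-0.135,0.04],"yaw":0.15,"gripper":0},
    {"slide":[0.13,-0.18,0.045],"yaw":0.2,"gripper":0},
    {"slide":[0.165,-0.23,0.045],"yaw":0.25,"gripper":0},
    {"slide":[0.2,-0.28,0.045],"yaw":0.3,"gripper":0},
    {"slide":[0.235,-0.33,0.045],"yaw":0.35,"gripper":0},
    {"slide":[0.27,-0.38,0.045],"yaw":0.35,"gripper":0},
  ],
  grip_force=20,
)

```text
time_s: 1.2
ee_pos: [0.3944, 0.154, 0.2506]
eef_rot: [3.141, 0.0, -3.018]
force: [1.5, 0.7, 0.3]
grip_width: 0.0174
```

Call:
arm_command(
  increments=[
    {"slide":[0.035,-0.047,0],"gripper":0},
    {"slide":[0.07,-0.095,0],"gripper":0},
    {"slide":[0.104,-0.142,0],"gripper":0},
    {"slide":[0.104,-0.142,-0.01],"gripper":0},
    {"slide":[0.104,-0.142,-0.02],"gripper":0},
    {"slide":[0.104,-0.142,-0.03],"gripper":0},
  ],
)

```text
invalid input
```

Call:
arm_command(
  increments=[
    {"slide":[0.035,-0.047,0.0],"yaw":0.0,"gripper":0},
    {"slide":[0.07,-0.095,0.0],"yaw":0.0,"gripper":0},
    {"slide":[0.104,-0.142,0.0],"yaw":0.0,"gripper":0},
    {"slide":[0.104,-0.142,-0.01],"yaw":0.0,"gripper":0},
    {"slide":[0.104,-0.142,-0.02],"yaw":0.0,"gripper":0},
    {"slide":[0.104,-0.142,-0.03],"yaw":0.0,"gripper":0},
  ],
)

```text
time_s: 1.95
ee_pos: [0.4972, 0.0149, 0.2199]
eef_rot: [3.141, -0.0, -3.017]
force: [0.4, 0.3, 0.3]
grip_width: 0.0004
```

Call:
arm_command(
  increments=[
    {"slide":[0.0,0.0,-0.01],"yaw":0.0,"gripper":0},
    {"slide":[0.0,0.0,-0.02],"yaw":0.0,"gripper":0},
    {"slide":[-0.003,0.0,-0.03],"yaw":0.0,"gripper":0},
    {"slide":[-0.008,-0.001,-0.042],"yaw":0.0,"gripper":0},
    {"slide":[-0.013,-0.002,-0.054],"yaw":0.0,"gripper":0},
    {"slide":[-0.018,-0.003,-0.067],"yaw":0.0,"gripper":0},
    {"slide":[-0.021,-0.003,-0.08],"yaw":0.0,"gripper":0},
    {"slide":[-0.024,-0.004,-0.092],"yaw":0.0,"gripper":0},
  ],
)

```text
time_s: 2.95
ee_pos: [0.4735, 0.0099, 0.1276]
eef_rot: [3.142, 0.0, -3.018]
force: [0.7, -0.7, 0.7]
grip_width: 0.0004
```

Call:
arm_command(
  increments=[
    {"slide":[0.0,0.0,-0.006],"yaw":0.0,"gripper":0},
    {"slide":[0.0,0.0,-0.012],"yaw":0.0,"gripper":0},
    {"slide":[-0.001,0.0,-0.017],"yaw":0.0,"gripper":0},
    {"slide":[-0.001,0.0,-0.02],"yaw":0.0,"gripper":0},
    {"slide":[-0.001,0.0,-0.022],"yaw":0.0,"gripper":0},
  ],
)

```text
time_s: 3.58
ee_pos: [0.4727, 0.0099, 0.1064]
eef_rot: [-3.142, -0.0, -3.018]
force: [-0.1, -0.1, 1.3]
grip_width: 0.0004
```

Run:
```python
from h import *
a=cam('scene','s2.png')
k=a['color'][120:390,160:480,::-1]; cv2.imwrite('pics/s2.png',cv2.resize(k,None,fx=2.2,fy=2.2,interpolation=cv2.INTER_CUBIC))
```

```text
(no output)
```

View pics/s2.png

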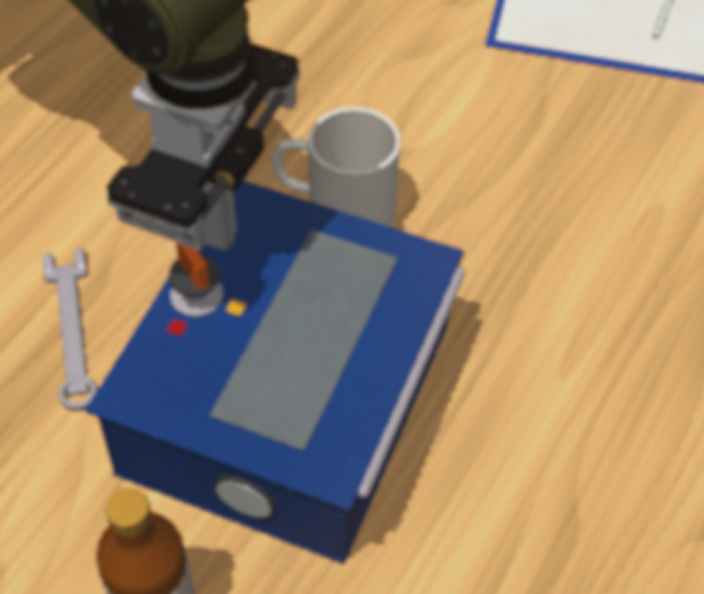

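The crop shows the cover down flat with the fingers on it, beside the stud at about (195,290). I'll press slightly to confirm it's shut, then back off and measure the wing.

Call:
arm_command(
  increments=[
    {"slide":[0.0,0.0,-0.001],"yaw":0.0,"gripper":0},
    {"slide":[0.0,0.0,-0.002],"yaw":0.0,"gripper":0},
    {"slide":[0.0,0.0,-0.002],"yaw":0.0,"gripper":0},
  ],
)

```text
time_s: 4.0
ee_pos: [0.4728, 0.0099, 0.106]
eef_rot: [-3.141, 0.001, -3.018]
force: [-10.1, -0.3, 22.5]
grip_width: -0.0
```

Call:
arm_command(
  increments=[
    {"slide":[0.0,0.0,0.03],"yaw":0.0,"gripper":0},
    {"slide":[0.0,0.0,0.08],"yaw":0.0,"gripper":0},
    {"slide":[-0.04,0.02,0.12],"yaw":0.0,"gripper":0.7},
    {"slide":[-0.08,0.05,0.12],"yaw":0.0,"gripper":0.7},
    {"slide":[-0.08,0.1,0.12],"yaw":0.0,"gripper":0.7},
    {"slide":[-0.08,0.15,0.12],"yaw":0.0,"gripper":0.7},
  ],
)

```text
time_s: 4.75
ee_pos: [0.3923, 0.1613, 0.225]
eef_rot: [3.141, 0.001, -3.019]
force: [1.0, -0.6, 0.4]
grip_width: 0.0371
```

Run:
```python
from h import *
a=cam('scene');b=cam('top')
P=[]
for c,r,f in((a,(200,290,190,310),'s3.png'),(b,(210,310,320,440),'t3.png')):
    k=c['color'][r[0]:r[1],r[2]:r[3],::-1]; cv2.imwrite('pics/'+f,cv2.resize(k,None,fx=5,fy=5,interpolation=cv2.INTER_CUBIC))
    h=cv2.cvtColor(c['color'],cv2.COLOR_RGB2HSV)
    m=cv2.inRange(h,(3,150,60),(17,255,255)); n,l,s,ce=cv2.connectedComponentsWithStats(m)
    print([(s[i].tolist(),ce[i].round(1).tolist()) for i in range(1,n) if s[i,4]>30])
i=[cv2.imread('pics/'+f) for f in('s3.png','t3.png')]
H=max(x.shape[0] for x in i)
j=np.hstack([cv2.copyMakeBorder(x,0,H-x.shape[0],0,0,0) for x in i]); print(j.shape)
cv2.imwrite('pics/j3.png',cv2.resize(j,None,fx=.66,fy=.66))
```

```text
[([122, 0, 54, 32, 881], [144.1, 10.2]), ([612, 59, 28, 24, 391], [627.1, 70.4]), ([507, 206, 27, 19, 323], [519.6, 215.3]), ([239, 226, 16, 26, 209], [247.0, 238.5]), ([204, 353, 40, 41, 1186], [223.9, 374.4]), ([217, 400, 31, 14, 79], [234.2, 409.5])]
[([165, 85, 27, 24, 293], [179.5, 98.8]), ([462, 223, 31, 31, 538], [474.4, 239.3]), ([366, 276, 14, 21, 106], [372.3, 285.6])]
(500, 1200, 3)
```

View pics/j3.png

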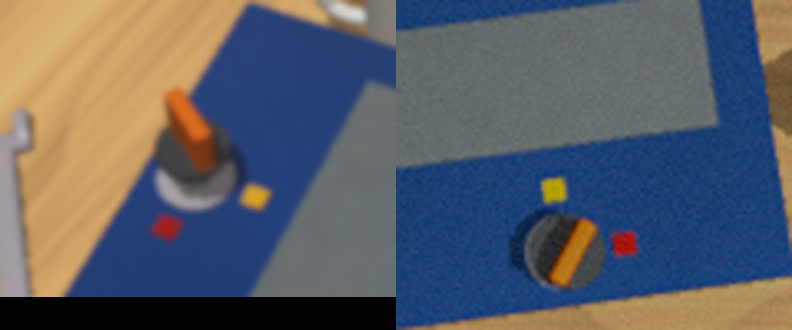

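The left panel (scene) shows the wing top running from about (175,95) to (207,130) on a dark flange centred at (193,152). The right panel (top) shows the wing top from (590,223) to (557,283), with the flange centre at (565,252). The cover is shut and square to the box.

Run:
```python
from h import *
a=cam('scene');b=cam('top')
e1=((252.7,239.4),(378.8,277.6));e2=((243,228.8),(368.8,295.8))
print('flange',two(a,(248.5,246.1),b,(371.2,286.4)),plane(b,371.2,286.4,.134),plane(a,248.5,246.1,.134))
p=plane(b,378.8,277.6,.162);q=plane(b,368.8,295.8,.162);print(p,q,np.linalg.norm(p-q),(p+q)/2,np.arctan2(*(p-q)[1::-1]))
print('wing centroid',plane(b,372.3,285.6,.162), two(a,(247.0,235),b,(373.5,286.5)))
for im,z in((b,.162),):
    h=cv2.cvtColor(im['color'],cv2.COLOR_RGB2HSV);m=cv2.inRange(h,(3,120,60),(20,255,255));m[:,:355]=0;m[:,390:]=0;m[:270]=0;m[305:]=0
    r=cv2.minAreaRect(cv2.findNonZero(m));print(r); bp=cv2.boxPoints(r); print([plane(b,*x,z)[:2].round(4) for x in bp])
# cover edges
h=cv2.cvtColor(b['color'],cv2.COLOR_RGB2HSV);m=cv2.inRange(h,(105,120,50),(125,255,255))[150:330,270:470].copy()
c=max(cv2.findContours(m,0,1)[0],key=cv2.contourArea);r=cv2.minAreaRect(c);bp=cv2.boxPoints(r)+[270,150]
w=np.array([plane(b,*x,.106) for x in bp]);print(w.round(4),w.mean(0));d=np.diff(w[:,:2],axis=0);print(np.linalg.norm(d,axis=1),np.arctan2(d[:,1],d[:,0]))
```

```text
flange (array([ 0.48741816, -0.04383776,  0.12756753]), np.float64(0.0008815730761931793)) [ 0.48708251 -0.04341975  0.134     ] [ 0.49107956 -0.04733517  0.134     ]
[ 0.50213133 -0.05317595  0.162     ] [ 0.47140389 -0.03650982  0.162     ] 0.03495619777424223 [ 0.48676761 -0.04484288  0.162     ] -0.4969787393326383
wing centroid [ 0.48853126 -0.04229136  0.162     ] (array([ 0.48759316, -0.04430923,  0.15842902]), np.float64(0.0013519530240657836))
((377.0, 290.0), (28.0, 24.0), 90.0)
[array([ 0.5044, -0.0299]), array([ 0.5051, -0.0704]), array([ 0.4584, -0.0705]), array([ 0.4577, -0.0302])]
[[ 0.6455  0.1057  0.106 ]
 [ 0.6838 -0.1443  0.106 ]
 [ 0.4775 -0.17    0.106 ]
 [ 0.441   0.0737  0.106 ]] [ 0.56194012 -0.03373619  0.106     ]
[0.252998   0.20791434 0.24645682] [-1.41887277 -3.0176391   1.71936112]
```

Call:
arm_command(
  increments=[
    {"slide":[0.02,-0.045,0.0],"yaw":-0.12,"gripper":0.5},
    {"slide":[0.043,-0.094,0.0],"yaw":-0.25,"gripper":0.5},
    {"slide":[0.066,-0.144,0.0],"yaw":-0.38,"gripper":0.5},
    {"slide":[0.085,-0.185,0.0],"yaw":-0.5,"gripper":0.5},
    {"slide":[0.095,-0.205,0.0],"yaw":-0.62,"gripper":0.5},
    {"slide":[0.095,-0.205,-0.02],"yaw":-0.62,"gripper":0.5},
    {"slide":[0.095,-0.205,-0.04],"yaw":-0.62,"gripper":0.5},
    {"slide":[0.095,-0.205,-0.04],"yaw":-0.62,"gripper":0.5},
  ],
)

```text
time_s: 5.95
ee_pos: [0.4868, -0.0462, 0.1835]
eef_rot: [-3.141, -0.002, 2.643]
force: [-0.1, 0.2, -0.1]
grip_width: 0.0469
```

Call:
arm_command(
  increments=[
    {"slide":[0.0005,0.0017,-0.015],"yaw":0.0,"gripper":0.5},
    {"slide":[0.0005,0.0017,-0.03],"yaw":0.0,"gripper":0.5},
    {"slide":[0.0005,0.0017,-0.04],"yaw":0.0,"gripper":0.5},
    {"slide":[0.0005,0.0017,-0.046],"yaw":0.0,"gripper":0.3},
    {"slide":[0.0005,0.0017,-0.046],"yaw":0.0,"gripper":0.2},
    {"slide":[0.0005,0.0017,-0.046],"yaw":0.0,"gripper":0.05},
    {"slide":[0.0005,0.0017,-0.046],"yaw":0.0,"gripper":0.05},
    {"slide":[0.0005,0.0017,-0.046],"yaw":0.0,"gripper":0.05},
  ],
  grip_force=8,
)

```text
time_s: 6.95
ee_pos: [0.4882, -0.0437, 0.1388]
eef_rot: [-3.141, 0.001, 2.645]
force: [-1.4, -1.9, 2.6]
grip_width: 0.0102
```

Run:
```python
from h import *
print({k:np.round(v,3).tolist() for k,v in readout.get_obs().items()})
```

```text
{'time_s': 6.95, 'qpos': [-0.164, 0.236, 1.766, -0.001, 1.139, -1.237], 'joint_vel': [-0.001, 0.001, 0.0, 0.001, -0.001, 0.0], 'tau': [1.302, -45.407, -31.994, 0.703, -0.244, 0.033], 'ee_pos': [0.488, -0.044, 0.139], 'eef_rot': [-3.141, 0.001, 2.645], 'force': [-1.369, -1.938, 2.618], 'moment': [-0.594, 0.37, 0.03], 'grip_width': 0.01}
```

Call:
arm_command(
  increments=[
    {"slide":[-0.0003,-0.0005,-0.001],"yaw":0.0,"gripper":0.05},
    {"slide":[-0.0003,-0.0005,-0.002],"yaw":0.0,"gripper":0.05},
    {"slide":[-0.0003,-0.0005,-0.003],"yaw":0.0,"gripper":0.05},
    {"slide":[-0.0003,-0.0005,-0.004],"yaw":0.0,"gripper":0.05},
  ],
)

```text
time_s: 7.45
ee_pos: [0.4881, -0.0439, 0.1345]
eef_rot: [3.141, 0.0, 2.645]
force: [0.8, 0.7, 2.9]
grip_width: 0.0101
```

Call:
arm_command(
  increments=[
    {"slide":[0.0,0.0,-0.0005],"yaw":0.0,"gripper":0.05},
    {"slide":[0.0,0.0,-0.001],"yaw":0.0,"gripper":0.05},
    {"slide":[0.0,0.0,-0.0015],"yaw":0.0,"gripper":0.05},
  ],
)

```text
time_s: 7.82
ee_pos: [0.488, -0.0439, 0.133]
eef_rot: [3.141, 0.0, 2.645]
force: [1.7, 0.7, 4.7]
grip_width: 0.0098
```

Call:
arm_command(
  increments=[
    {"slide":[0.0,0.0,-0.0005],"yaw":0.0,"gripper":0.05},
    {"slide":[0.0,0.0,-0.001],"yaw":0.0,"gripper":0.05},
  ],
)

```text
time_s: 8.07
ee_pos: [0.488, -0.0439, 0.132]
eef_rot: [3.141, 0.0, 2.645]
force: [2.3, 0.4, 3.8]
grip_width: 0.0102
```

Call:
arm_command(
  increments=[
    {"slide":[0.0,0.0,-0.0007],"yaw":0.0,"gripper":0.05},
    {"slide":[0.0,0.0,-0.0013],"yaw":0.0,"gripper":0.05},
  ],
)

```text
time_s: 8.32
ee_pos: [0.488, -0.0439, 0.1307]
eef_rot: [3.141, 0.0, 2.645]
force: [2.9, 1.0, 5.1]
grip_width: 0.0099
```

Call:
arm_command(
  increments=[
    {"slide":[-0.0002,0.0,-0.0007],"yaw":0.0,"gripper":0.05},
    {"slide":[-0.0002,0.0,-0.0012],"yaw":0.0,"gripper":0.05},
  ],
)

```text
time_s: 8.57
ee_pos: [0.488, -0.0439, 0.1302]
eef_rot: [3.141, 0.001, 2.645]
force: [0.4, 1.0, 12.2]
grip_width: 0.0101
```

Call:
arm_command(
  increments=[
    {"slide":[0.0,0.0,0.0002],"yaw":0.04,"gripper":0.05},
    {"slide":[0.0,0.0,0.0002],"yaw":0.08,"gripper":0.05},
    {"slide":[0.0,0.0,0.0002],"yaw":0.12,"gripper":0.05},
  ],
  grip_force=12,
)

```text
time_s: 8.95
ee_pos: [0.488, -0.0439, 0.1302]
eef_rot: [3.141, 0.001, 2.766]
force: [2.4, 2.5, 10.3]
grip_width: 0.0101
```

Call:
arm_command(
  increments=[
    {"slide":[0.0,0.0,0.0],"yaw":0.04,"gripper":0.05},
    {"slide":[0.0,0.0,0.0],"yaw":0.08,"gripper":0.05},
    {"slide":[0.0,0.0,0.0],"yaw":0.12,"gripper":0.05},
  ],
)

```text
time_s: 9.32
ee_pos: [0.4881, -0.0438, 0.1302]
eef_rot: [3.141, 0.001, 2.886]
force: [2.4, 2.8, 9.8]
grip_width: 0.01
```

Call:
arm_command(
  increments=[
    {"slide":[-0.0001,-0.0001,0.0],"yaw":0.03,"gripper":0.05},
    {"slide":[-0.0001,-0.0001,0.0],"yaw":0.06,"gripper":0.05},
    {"slide":[-0.0001,-0.0001,0.0],"yaw":0.09,"gripper":0.05},
  ],
)

```text
time_s: 9.7
ee_pos: [0.488, -0.0437, 0.1302]
eef_rot: [3.141, 0.001, 2.976]
force: [3.6, 2.9, 8.9]
grip_width: 0.0096
```

Call:
arm_command(
  increments=[
    {"slide":[0.0,0.0,0.0],"yaw":0.03,"gripper":0.05},
    {"slide":[0.0,0.0,0.0],"yaw":0.06,"gripper":0.05},
    {"slide":[0.0,0.0,0.0],"yaw":0.09,"gripper":0.05},
  ],
)

```text
time_s: 10.07
ee_pos: [0.488, -0.0437, 0.1301]
eef_rot: [3.141, 0.001, 3.066]
force: [2.9, 3.9, 8.4]
grip_width: 0.01
```

Call:
arm_command(
  increments=[
    {"slide":[-0.0002,-0.0002,-0.0002],"yaw":0.03,"gripper":0.05},
    {"slide":[-0.0002,-0.0002,-0.0002],"yaw":0.06,"gripper":0.05},
    {"slide":[-0.0002,-0.0002,-0.0002],"yaw":0.09,"gripper":0.05},
  ],
)

```text
time_s: 10.45
ee_pos: [0.4879, -0.0437, 0.13]
eef_rot: [3.141, 0.002, -3.127]
force: [3.8, 5.6, 7.9]
grip_width: 0.0101
```

Call:
arm_command(
  increments=[
    {"slide":[0.0,0.0,0.0],"yaw":0.03,"gripper":0.05},
    {"slide":[0.0,0.0,0.0],"yaw":0.06,"gripper":0.05},
  ],
)

```text
time_s: 10.7
ee_pos: [0.4879, -0.0437, 0.1298]
eef_rot: [3.141, 0.002, -3.068]
force: [4.8, 5.5, 5.8]
grip_width: 0.0098
```

Call:
arm_command(
  increments=[
    {"slide":[0.0003,0.0004,-0.0003],"yaw":0.015,"gripper":0.05},
    {"slide":[0.0003,0.0004,-0.0006],"yaw":0.03,"gripper":0.05},
  ],
)

```text
time_s: 10.95
ee_pos: [0.488, -0.0435, 0.129]
eef_rot: [3.141, 0.001, -3.038]
force: [3.4, 3.8, 5.2]
grip_width: 0.0098
```

Pin dropped in. Now I'll push it to the bottom.

Call:
arm_command(
  increments=[
    {"slide":[0.0002,0.0002,-0.0006],"yaw":0.02,"gripper":0.05},
    {"slide":[0.0003,0.0003,-0.0014],"yaw":0.04,"gripper":0.05},
    {"slide":[0.0003,0.0003,-0.002],"yaw":0.05,"gripper":0.05},
  ],
)

```text
time_s: 11.32
ee_pos: [0.4881, -0.0434, 0.1269]
eef_rot: [3.141, 0.0, -2.988]
force: [1.5, 1.7, 6.1]
grip_width: 0.0101
```

Call:
arm_command(
  increments=[
    {"slide":[0.0002,0.0002,-0.001],"yaw":0.0,"gripper":0.05},
    {"slide":[0.0002,0.0002,-0.002],"yaw":0.0,"gripper":0.05},
    {"slide":[0.0002,0.0002,-0.003],"yaw":0.0,"gripper":0.05},
  ],
)

```text
time_s: 11.7
ee_pos: [0.4881, -0.0433, 0.1239]
eef_rot: [-3.142, -0.0, -2.988]
force: [1.4, 2.2, 6.9]
grip_width: 0.01
```

Call:
arm_command(
  increments=[
    {"slide":[0.0,0.0,-0.0005],"yaw":0.0,"gripper":0.05},
    {"slide":[0.0,0.0,-0.001],"yaw":0.0,"gripper":0.05},
  ],
)

```text
time_s: 11.95
ee_pos: [0.4881, -0.0433, 0.123]
eef_rot: [-3.142, -0.0, -2.988]
force: [1.1, 1.6, 6.7]
grip_width: 0.0095
```

Call:
arm_command(
  increments=[
    {"slide":[0.0,0.0,-0.0006],"yaw":0.0,"gripper":0.05},
    {"slide":[0.0,0.0,-0.0012],"yaw":0.0,"gripper":0.05},
  ],
)

```text
time_s: 12.2
ee_pos: [0.4881, -0.0433, 0.1218]
eef_rot: [-3.142, -0.0, -2.988]
force: [0.8, 1.0, 6.7]
grip_width: 0.0099
```

Call:
arm_command(
  increments=[
    {"slide":[0.0,0.0,-0.0004],"yaw":0.0,"gripper":0.05},
    {"slide":[0.0,0.0,-0.0007],"yaw":0.0,"gripper":0.05},
  ],
)

```text
time_s: 12.45
ee_pos: [0.4883, -0.0433, 0.1217]
eef_rot: [-3.141, 0.0, -2.988]
force: [-1.8, 2.0, 14.9]
grip_width: 0.0099
```

Call:
arm_command(
  increments=[
    {"slide":[0.0,0.0,0.0],"yaw":-0.05,"gripper":0.05},
    {"slide":[0.0,0.0,0.0],"yaw":-0.1,"gripper":0.05},
    {"slide":[0.0,0.0,0.0],"yaw":-0.15,"gripper":0.05},
    {"slide":[0.0,0.0,0.0],"yaw":-0.2,"gripper":0.05},
    {"slide":[0.0,0.0,0.0],"yaw":-0.25,"gripper":0.05},
    {"slide":[0.0,0.0,0.0],"yaw":-0.3,"gripper":0.05},
  ],
  grip_force=16,
)

```text
time_s: 13.2
ee_pos: [0.4882, -0.0435, 0.1217]
eef_rot: [-3.141, 0.001, 2.993]
force: [-1.7, -1.2, 14.3]
grip_width: 0.0103
```

Call:
arm_command(
  increments=[
    {"slide":[0.0,0.0,0.0],"yaw":-0.06,"gripper":0.05},
    {"slide":[0.0,0.0,0.0],"yaw":-0.12,"gripper":0.05},
    {"slide":[0.0,0.0,0.0],"yaw":-0.18,"gripper":0.05},
    {"slide":[0.0,0.0,0.0],"yaw":-0.24,"gripper":0.05},
    {"slide":[0.0,0.0,0.0],"yaw":-0.3,"gripper":0.05},
    {"slide":[0.0,0.0,0.0],"yaw":-0.36,"gripper":0.05},
    {"slide":[0.0,0.0,0.0],"yaw":-0.42,"gripper":0.05},
    {"slide":[0.0,0.0,0.0],"yaw":-0.48,"gripper":0.05},
  ],
)

```text
time_s: 14.2
ee_pos: [0.4881, -0.0438, 0.1217]
eef_rot: [-3.141, 0.001, 2.513]
force: [-2.3, -2.6, 14.3]
grip_width: 0.0099
```

Run:
```python
from h import *
o=readout.get_obs();print(o['force'].round(1),o['moment'].round(3),o['qpos'].round(3),o['tau'].round(2))
```

```text
[-2.3 -2.6 14.3] [-0.643  0.631  0.085] [-1.640e-01  2.580e-01  1.783e+00 -1.000e-03  1.101e+00 -1.105e+00] [  1.4  -40.33 -27.37   0.87  -0.58  -0.93]
```

Call:
arm_command(
  increments=[
    {"slide":[-0.0001,-0.0001,0.0],"yaw":-0.06,"gripper":0.05},
    {"slide":[-0.0002,-0.0002,0.0],"yaw":-0.12,"gripper":0.05},
    {"slide":[-0.0002,-0.0002,0.0],"yaw":-0.18,"gripper":0.05},
    {"slide":[-0.0002,-0.0002,0.0],"yaw":-0.24,"gripper":0.05},
    {"slide":[-0.0002,-0.0002,0.0],"yaw":-0.3,"gripper":0.05},
    {"slide":[-0.0002,-0.0002,0.0],"yaw":-0.36,"gripper":0.05},
    {"slide":[-0.0002,-0.0002,0.0],"yaw":-0.42,"gripper":0.05},
    {"slide":[-0.0002,-0.0002,0.0],"yaw":-0.48,"gripper":0.05},
  ],
)

```text
time_s: 15.2
ee_pos: [0.4878, -0.0441, 0.1217]
eef_rot: [-3.141, 0.001, 2.033]
force: [-4.0, -3.6, 15.9]
grip_width: 0.0098
```

Call:
arm_command(
  increments=[
    {"slide":[0.0,0.0,0.0],"yaw":-0.06,"gripper":0.05},
    {"slide":[0.0,0.0,0.0],"yaw":-0.12,"gripper":0.05},
    {"slide":[0.0,0.0,0.0],"yaw":-0.18,"gripper":0.05},
    {"slide":[0.0,0.0,0.0],"yaw":-0.23,"gripper":0.05},
    {"slide":[0.0,0.0,0.0],"yaw":-0.26,"gripper":0.05},
  ],
)

```text
time_s: 15.82
ee_pos: [0.4877, -0.0441, 0.1217]
eef_rot: [-3.141, 0.001, 1.774]
force: [-4.7, -3.7, 15.5]
grip_width: 0.0101
```

Run:
```python
from h import *
o=readout.get_obs();print(o['force'].round(1),o['moment'].round(3),o['qpos'].round(3),o['tau'].round(2))
```

```text
[-4.7 -3.7 15.5] [-0.861  1.134  0.099] [-0.164  0.257  1.783 -0.002  1.101 -0.366] [  1.91 -39.82 -27.9    1.2   -1.22  -0.25]
```

Nearly at the stop, so small steps from here, watching the moment.

Call:
arm_command(
  increments=[
    {"slide":[-0.0002,-0.0002,0.0],"yaw":-0.02,"gripper":0.05},
    {"slide":[-0.0002,-0.0002,0.0],"yaw":-0.04,"gripper":0.05},
    {"slide":[-0.0002,-0.0002,0.0],"yaw":-0.06,"gripper":0.05},
    {"slide":[-0.0002,-0.0002,0.0],"yaw":-0.08,"gripper":0.05},
    {"slide":[-0.0002,-0.0002,0.0],"yaw":-0.09,"gripper":0.05},
  ],
)

```text
time_s: 16.45
ee_pos: [0.4876, -0.0442, 0.1216]
eef_rot: [-3.141, 0.001, 1.685]
force: [-3.7, -2.0, 15.3]
grip_width: 0.0099
```

Run:
```python
from h import *
o=readout.get_obs();print(o['force'].round(1),o['moment'].round(3),o['qpos'].round(3),o['tau'].round(2))
```

```text
[-3.7 -2.  15.3] [-0.571  0.788  0.214] [-1.650e-01  2.570e-01  1.784e+00 -1.000e-03  1.101e+00 -2.780e-01] [  1.03 -40.21 -27.69   0.9   -0.85   0.2 ]
```

Call:
arm_command(
  increments=[
    {"slide":[0.0,0.0,0.0],"yaw":-0.02,"gripper":0.05},
    {"slide":[0.0,0.0,0.0],"yaw":-0.04,"gripper":0.05},
  ],
)

```text
time_s: 16.7
ee_pos: [0.4876, -0.0441, 0.1216]
eef_rot: [-3.141, 0.001, 1.645]
force: [-3.5, -2.8, 14.3]
grip_width: 0.0106
```

Run:
```python
from h import *
o=readout.get_obs();print(o['force'].round(1),o['moment'].round(3),o['eef_rot'].round(3),o['tau'].round(2))
```

```text
[-3.5 -2.8 14.3] [-0.582  0.715  0.3  ] [-3.141e+00  1.000e-03  1.645e+00] [ 7.700e-01 -4.037e+01 -2.772e+01  8.500e-01 -7.700e-01  2.000e-02]
```

Call:
arm_command(
  increments=[
    {"slide":[0.0,0.0,0.0002],"yaw":0.03,"gripper":0.05},
    {"slide":[0.0,0.0,0.0004],"yaw":0.03,"gripper":0.15},
    {"slide":[0.0,0.0,0.0004],"yaw":0.03,"gripper":0.2},
    {"slide":[0.0,0.0,0.002],"yaw":0.03,"gripper":0.2},
    {"slide":[0.0,0.0,0.005],"yaw":0.03,"gripper":0.3},
    {"slide":[0.0,0.0,0.015],"yaw":0.03,"gripper":0.5},
    {"slide":[0.0,0.0,0.04],"yaw":0.03,"gripper":0.5},
    {"slide":[0.0,0.0,0.08],"yaw":0.03,"gripper":0.5},
  ],
)

```text
time_s: 17.7
ee_pos: [0.4873, -0.0436, 0.2017]
eef_rot: [-3.14, -0.0, 1.675]
force: [0.3, 1.1, -0.8]
grip_width: 0.0468
```

Call:
arm_command(
  increments=[
    {"slide":[-0.03,0.03,0.05],"yaw":0.1,"gripper":0.5},
    {"slide":[-0.06,0.08,0.06],"yaw":0.2,"gripper":0.5},
    {"slide":[-0.09,0.13,0.06],"yaw":0.3,"gripper":0.5},
    {"slide":[-0.11,0.18,0.06],"yaw":0.4,"gripper":0.5},
    {"slide":[-0.12,0.23,0.06],"yaw":0.5,"gripper":0.5},
    {"slide":[-0.12,0.23,0.06],"yaw":0.5,"gripper":0.5},
  ],
)

```text
time_s: 18.45
ee_pos: [0.3668, 0.1885, 0.2616]
eef_rot: [3.141, -0.0, 2.18]
force: [0.1, 0.1, 0.5]
grip_width: 0.0469
```

Run:
```python
from h import *
a=cam('scene');b=cam('top')
i=[]
for c,r in((a,(200,290,190,310)),(b,(230,320,310,430))):
    k=c['color'][r[0]:r[1],r[2]:r[3],::-1]; i.append(cv2.resize(k,(396,297),interpolation=cv2.INTER_CUBIC))
cv2.imwrite('pics/j4.png',np.hstack(i))
cv2.imwrite('pics/t4.png',b['color'][:,:,::-1])
```

```text
(no output)
```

View pics/j4.png

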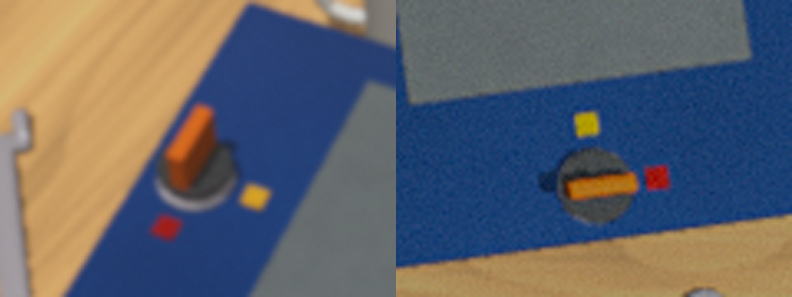

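View pics/t4.png

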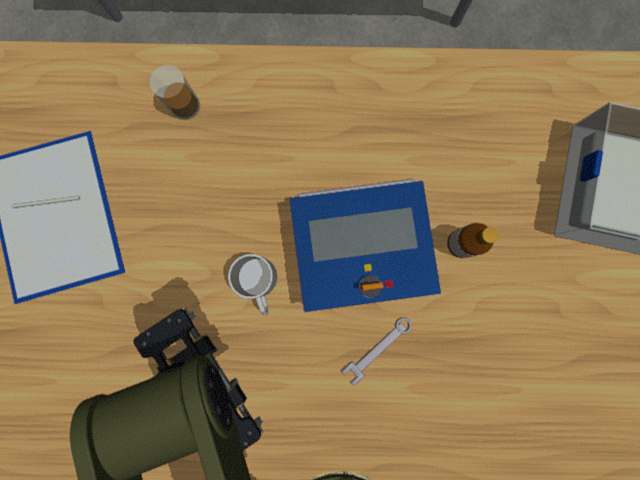

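The left panel shows the flange sunk close to the cover. The right panel shows the wing from (570,190) to (636,182), parallel to the cover's edge and pointing at the red mark. In the full top view the mug, bottle and spanner are at the same pixels as at the start.

```bash
python3 -c "
from station import job
print(job.hand_in())"
```

```text
the job is handed in; nothing more can be done
None
```

The cover is shut and the stud is locked. I handed the job in at about 18.5 s on the robot's clock; no verdict is reported.

- **Cover:** I pushed it down beside the stud until it lay flat. A brief check press reached 22 N on the bare plate, while the stud was still fully out.
- **Finding the slot:** I gripped the wing with the fingertips on the flange. The pin landed on the lips at a total force of 12 N. I then turned anticlockwise slowly until it dropped in, at about +0.07 rad.
- **Pushing in and locking:** It bottomed about 8.5 mm deeper at 15 N. I kept it pressed at 14–16 N and turned it clockwise until the turning moment rose from 0.10 to 0.30 N m at the stop. Then I let go and moved the arm clear.
- **Last checks:** The wing lies parallel to the hinge and the flange has stayed sunk. The mug, bottle and spanner look unmoved, and the gripper is clear with about zero force. No check failed or disagreed, but I judged how far the stud stays sunk only by eye from the pictures.

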